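# Slide the ring tower home into the empty display bay

### The job

Push the tall light-wood ring tower slowly across the counter, touching it only low down on its round foot, so that it slides upright into the empty red bay and its foot stands fully home against the bay's back lip. Do not pinch, lift or tip the tower, keep off its slim ring post, and leave the dark tower in the other bay, the calculator and the ring box where they are.

Things in the scene. Friction and masses are not known exactly. Their poses are not given: they have to be found in the camera images.
- ring_tower: Light-wood ring display tower, loose, 268 mm tall, about 0.3 to 0.6 kg. Its lowest part is a plain round foot 68 mm in diameter and 30 mm tall, the only part to push; on it stands a slim post. Origin: centre of the foot's underside, z up along the post. It slides on the counter when pushed at foot height, and can tip when pushed higher.
- ring_tower_post: The tower's slim post, fixed on the foot: 24 mm in diameter (28 mm at the silver rings round it), from 30 mm to 240 mm above the counter, with a steel ball 32 mm in diameter on top. Origin: its lower end, at the centre of the foot's top. Not to be touched.
- bay_free: The empty bay, fixed on the counter: a low red U-shaped lip 12 mm high and 10 mm thick, open on its -x side, round a dark red floor level with the counter. Inside it is 80 mm wide (y from -40 to +40 mm); the side lips run from x = -34 to +36 mm and the inner face of the back lip is at x = +34 mm. Origin: at counter height, where the centre of the tower's foot stands when fully home; x points from the open mouth to the back lip, y to the left along the back lip, z up.
- bay_taken: The other bay, same form, size and axes as the empty one; the dark tower stands in it. Fixed.
- dark_tower: Dark-wood tower with a brass ball, same sizes as the light one, loose, standing home in the other bay. Origin: centre of its foot's underside. To be left alone.
- calculator: Black desk calculator lying flat, loose, 140 mm (its x) by 85 mm (its y) by 19 mm. Origin: centre of its underside. To be left alone.
- ring_box: Closed blue ring box with a brass band, loose, 57 x 57 x 34 mm. Origin: centre of its underside. To be left alone.
Mind the look-alikes: they are no part of the job. Leave any orange or purple look-alike of the bay_free alone.

How it is judged (in metres and radians):
At the end, for the whole second after the job is handed in: The light tower stands upright (within 3 degrees) and at rest on the counter in the empty bay, its foot within 6 mm of the back lip and between the side lips; the dark tower, calculator and ring box are within 12 mm of where they were (x of ring_tower in the frame of bay_free between -0.006 and 0.005 m and y of ring_tower in the frame of bay_free between -0.009 and 0.009 m and height (world z) of ring_tower below 0.004 m and angle between ring_tower's own z axis and vertical below 0.05 rad and linear speed of ring_tower below 0.01 m/s and distance of each of dark_tower, calculator, ring_box from where it was at the start of the episode below 0.012 m); the robot touches nothing.
It fails at once if the light tower is tipped by more than 11 degrees, or lifted (origin more than 10 mm up) (angle between ring_tower's own z axis and vertical above 0.2 rad or height (world z) of ring_tower above 0.01 m).
It fails at once if the robot touches the light tower's post (contact force between any of the fingers, the arm and ring_tower_post above 0.5 N).
It fails at once if the fingers straddle or pinch the light tower's foot (grasp point within 20 mm of its axis while touching it) (horizontal distance between the grasp point and ring_tower below 0.02 m and contact force between the fingers and ring_tower above 0.3 N).
It fails at once if the light tower is knocked along (faster than 0.35 m/s) (linear speed of ring_tower above 0.35 m/s).
It fails at once if the dark tower, calculator or ring box is disturbed (moved more than 15 mm, or the dark tower tipped by more than 11 degrees) (distance of any of dark_tower, calculator, ring_box from where it was at the start of the episode above 0.015 m or angle between dark_tower's own z axis and vertical above 0.2 rad).
It also fails if it takes over 67 s, if anything falls off the work surface, if the arm or the gripper's body presses on something with over 40 N, if the wrist force passes 120 N, or if a joint passes its speed limit or range.

### The arm

A 6-joint arm with a two-finger parallel gripper is mounted at the origin on the work surface. World frame = base frame: x ahead of the robot, y to its left, z up, the work surface at z = 0. Lengths are in mm, angles in degrees, forces in N, time in s.
With the tool pointing down it reaches from about 350 to 850 mm from the base axis. Payload 8.1 kg.
Tool frame: the origin (TCP) lies at the very end of the fingers, on their centre line; the grasp point (between the pads) lies 19 mm behind it (pinch_z is the z of the grasp point in the tool frame, in mm); z points along the fingers, y is the direction in which the jaws open and shut (so a half turn about z gives the same grasp; the last joint's range is limited). The gripper opens to 85 mm and grips with 20 to 120 N. Pads are 22 mm wide; open, the fingers measure 114 mm over their backs; the gripper's body (76 mm by 85 mm) begins 54 mm behind the grasp point. The pads swing forward as they close: fully open they stand 13 mm farther back than shut.
Start: joints at [72.227, 7.471, 85.268, -0, 87.261, -4.893], TCP at [133.724, 584.913, 231.292] pointing down, gripper open.
Joint ranges: [-169.43, 169.43], [-51.17, 129.36], [1.28, 143.12], [-76.62, 256.62], [0, 156.53], [-152.29, 152.29]. Speed limits (degrees/s): [136.94, 136.94, 159.86, 180, 180, 180].

### API

Orientations are given as [roll, pitch, yaw] about the fixed x, y, z axes, in that order (R = Rz(yaw) Ry(pitch) Rx(roll)).
In Python, from bench import * gives the robot as it stands.
- The arm moves only by the shell command python3 -m creep 'ROWS' [FORCE]. ROWS is a JSON object of lists of equal length, an entry for each row: "translation": the shift along the tool's x, y, z in mm, a list of three; "rotation": the turn, a rotation vector about the tool's x, y, z in rad, a list of three; "claw": the finger opening in mm, from 0 to 85.4. In form: {"translation": [[dx, dy, dz], ...], "rotation": [[ax, ay, az], ...], "claw": [claw, ...]}. A call has 1 to 10 rows; each row shifts and turns the commanded pose from where the row before left it, along the tool's axes as they then stand; what a row does not reach is not made up. A row lasts 1/10 s, in which the tool goes at most 50 mm and 8.59 degrees, less where a joint would pass 70% of its speed; a pose out of reach is approached as far as the arm can. A call is refused whole if a number of a shift passes 50 or a number of a turn 0.15, either way. A call with a gripper value outside its range is refused whole. The fingers move at their own pace and stop on an object; FORCE is the grip in N (left out, the last holds). Time passes only in rows, so rows that do not move let the fingers close. It gives the time, the measured TCP pose, the force and the opening at its end, in the units of the state.
- sense(): the state, without advancing time (a new reading comes with each control period).
- snapshot(name): name is "side" or "top"; returns a dict with "frame" (400x640x3 uint8, red, green, blue), "intrinsics" (3x3 intrinsics, pixels), "dist" ([k1, k2, p1, p2, k3] as OpenCV has them; the pictures are not rectified), "extrinsics" (4x4, takes a point from camera to world coordinates). Camera axes: x right, y up, looking along -z (the intrinsics and any distortion apply to the point x, -y, -z); pixel columns grow to the right and rows downward; lengths in mm; the calibration is good to about 2 mm. A picture is of the moment at which its call begins. There is no depth.
- hand_in(): hands the job in, once; it reports no verdict.
The state is a dict: "time": time; "joint_pos": joint angles; "qd": joint speeds; "joint_efforts": joint torques, N m; "tool_pos": TCP position; "tcp_rot": TCP orientation; "ft_force": force on the tool from outside, world axes, zero at the start; "wrist_torque": the same for the moment, N m; "finger_gap": finger opening in mm.
Only numpy, scipy, OpenCV 4.12 (cv2) and the standard library are available. Lean on these libraries where they do the work, as an engineer would, in place of code of your own. Each camera call takes 0.05 s, during which the arm holds its last target.

## Working session

There is one attempt and no reset: what is moved stays moved. The work goes in short steps, Python scripts to look and compute and a shell command to move; the robot and the scene stay as the last step left them, time stands still between calls to the robot, and variables do not carry over. Pictures are saved under pics/ and viewed, and the job is handed in when it is done.

```bash
ls; mkdir -p pics; python3 - <<'E'
from bench import *
import cv2
for n in ("side","top"):
    s=snapshot(n); cv2.imwrite(f"pics/{n}0.png",s["frame"][:,:,::-1])
    print(n,s["intrinsics"],s["dist"],s["extrinsics"])
print(sense())
E
```

```text
pics
side [[417.60186477   0.         323.54812623]
 [  0.         417.60186477 200.00008951]
 [  0.           0.           1.        ]] [-0.01566863  0.          0.          0.          0.        ] [[ 7.95975189e-01  4.42593908e-01 -4.12957783e-01  1.17448641e+02]
 [-6.05118476e-01  5.99785589e-01 -5.23534982e-01 -5.14130328e+02]
 [ 1.59727334e-02  6.66609241e-01  7.45236198e-01  8.05393271e+02]
 [ 0.00000000e+00  0.00000000e+00  0.00000000e+00  1.00000000e+00]]
top [[376.53774947   0.         311.80173561]
 [  0.         376.53774947 200.79836048]
 [  0.           0.           1.        ]] [-0.04711257  0.          0.          0.          0.        ] [[ 1.15464366e-02  9.98375180e-01 -5.58003616e-02  4.64684638e+02]
 [-9.99846399e-01  1.22632975e-02  1.25215817e-02  7.66520022e+00]
 [ 1.31855328e-02  5.56472109e-02  9.98363426e-01  9.42071865e+02]
 [ 0.00000000e+00  0.00000000e+00  0.00000000e+00  1.00000000e+00]]
{'time': 0.1, 'joint_pos': array([ 7.22276473e+01,  7.51244166e+00,  8.53236772e+01,  2.28194213e-03,
        8.72631929e+01, -4.89323869e+00]), 'qd': array([-0.04385743,  0.05651141, -0.13132503,  0.050261  ,  0.07998388,
       -0.04292208]), 'joint_efforts': array([ 9.26545399e-04, -5.70948279e+01, -5.01945019e+01, -2.46264681e-04,
        8.11273843e-03,  2.94383210e-05]), 'tool_pos': array([133.54654369, 584.42609834, 230.32592712]), 'tcp_rot': array([-1.79901245e+02, -1.07420663e-02,  1.67120766e+02]), 'ft_force': array([ 0.76042268, -0.40835058,  0.01272073]), 'wrist_torque': array([ 0.02227866,  0.00810366, -0.02635781]), 'finger_gap': 85.02878213858338}
```

View pics/side0.png

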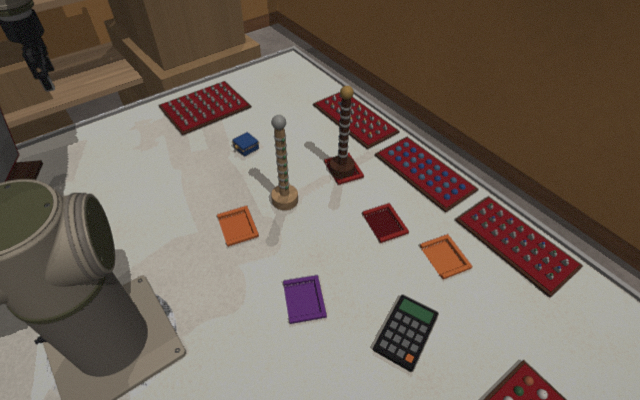

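View pics/top0.png

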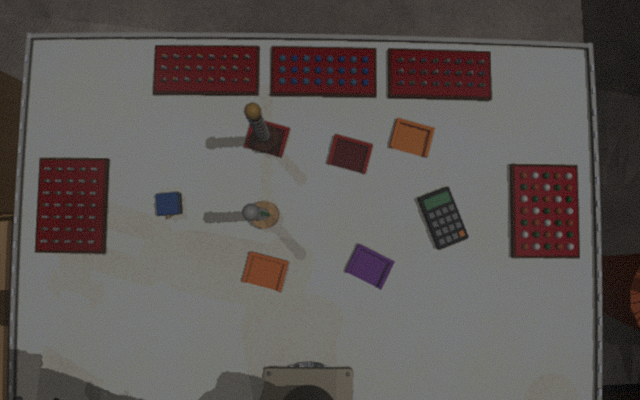

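The candidates in the top view are: an empty red bay at (350,153), a red bay with the dark tower at (267,138), orange ones at (412,137) and (265,271), and a purple one at (369,266). The empty red bay at (350,153) fits the description. I'll confirm it in an enlarged crop and measure it.

```bash
cat > h.py <<'E'
import numpy as np, cv2
def ray(s,uv):
    uv=np.array(uv,float).reshape(-1,1,2)
    n=cv2.undistortPoints(uv,s["intrinsics"],np.array(s["dist"])).reshape(-1,2)
    d=np.c_[n[:,0],-n[:,1],-np.ones(len(n))]
    E=np.array(s["extrinsics"]); return E[:3,3],d@E[:3,:3].T
def plane(s,uv,z):
    o,d=ray(s,uv); t=(z-o[2])/d[:,2]; return (o+t[:,None]*d)[:,:2]
def proj(s,P):
    E=np.array(s["extrinsics"]); c=(np.array(P,float).reshape(-1,3)-E[:3,3])@E[:3,:3]
    c=c*[1,-1,-1]
    return cv2.projectPoints(c,np.zeros(3),np.zeros(3),s["intrinsics"],np.array(s["dist"]))[0].reshape(-1,2)
E
python3 - <<'E'
from bench import *
from h import *
t=snapshot("top"); s=snapshot("side")
np.save("top.npy",t,allow_pickle=True); np.save("side.npy",s,allow_pickle=True)
def crop(f,x0,y0,w,h,k): return cv2.resize(np.clip(f[y0:y0+h,x0:x0+w].astype(float)*1.5,0,255).astype(np.uint8)[:,:,::-1],None,fx=k,fy=k,interpolation=cv2.INTER_CUBIC)
a=crop(t["frame"],230,90,200,150,4); cv2.imwrite("pics/tc.png",a)
cv2.imwrite("pics/sc.png",crop(s["frame"],230,90,190,150,4))
for n,S,w in(("top",t,(322,128,380,178)),("side",s,(355,195,415,248))):
    f=S["frame"]; hsv=cv2.cvtColor(f,cv2.COLOR_RGB2HSV); m=((hsv[...,0]<8)|(hsv[...,0]>172))&(hsv[...,1]>110)
    k=np.zeros_like(m);k[w[1]:w[3],w[0]:w[2]]=1; m=(m&k).astype(np.uint8)
    c=max(cv2.findContours(m,0,1)[0],key=cv2.contourArea); r=cv2.minAreaRect(c)
    print(n,r, cv2.boxPoints(r).tolist()); print(plane(S,cv2.boxPoints(r),12))
E
```

```text
top ((349.71099853515625, 153.20291137695312), (38.838802337646484, 29.5413761138916), 14.826481819152832) [[327.158447265625, 162.5125274658203], [334.7178955078125, 133.95472717285156], [372.2635498046875, 143.89329528808594], [364.7041015625, 172.4510955810547]]
[[ 612.64888565  -41.15060889]
 [ 685.07078568  -59.47081166]
 [ 661.36284434 -153.88803878]
 [ 589.03907809 -135.02680243]]
side ((385.0449523925781, 221.971923828125), (40.91592025756836, 29.78594207763672), 57.9946174621582) [[361.57305908203125, 212.51687622070312], [386.83148193359375, 196.7303466796875], [408.516845703125, 231.42697143554688], [383.2584228515625, 247.2135009765625]]
[[ 607.94405934  -46.20850206]
 [ 695.17014183  -44.60845308]
 [ 659.97434983 -158.43853386]
 [ 579.66914358 -156.26838391]]
```

View pics/tc.png

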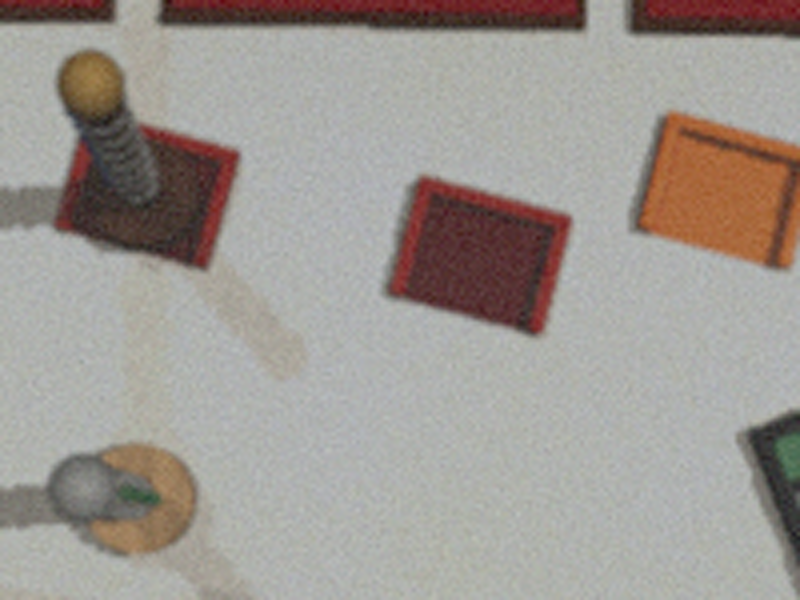

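View pics/sc.png

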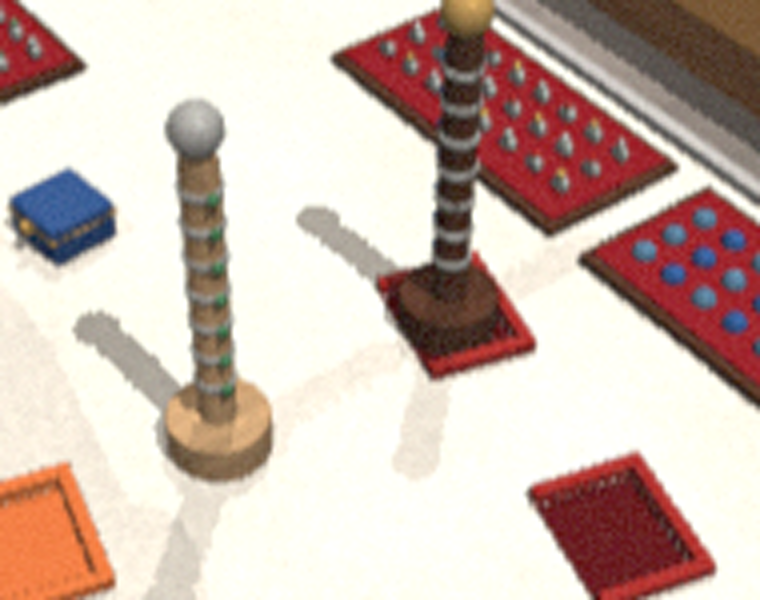

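The enlarged crop confirms it. The red bay at (350,153) is empty, with its mouth toward the robot and its back lip on the far side. Next I'll measure the tower foot and a finer bay pose.

```bash
cat > meas.py <<'E'
from h import *
def tower(S,approx,rr=34,ztop=30):
    # light wood mask near approx foot position; circle fit of rim points at top height
    f=S["frame"]; hsv=cv2.cvtColor(f,cv2.COLOR_RGB2HSV)
    m=((hsv[...,0]>8)&(hsv[...,0]<22)&(hsv[...,1]>70)).astype(np.uint8)
    p=proj(S,[[*approx,15]])[0]; k=np.zeros_like(m); cv2.circle(k,tuple(int(v) for v in p),28,1,-1); m=m&k
    m=cv2.morphologyEx(m,cv2.MORPH_OPEN,np.ones((3,3),np.uint8))
    c=max(cv2.findContours(m,0,1)[0],key=cv2.contourArea)
    return m,c.reshape(-1,2)
E
python3 - <<'E'
from meas import *
t=np.load("top.npy",allow_pickle=True).item(); s=np.load("side.npy",allow_pickle=True).item()
print("c0",plane(t,[[264,214]],30),plane(s,[[284,197]],15), plane(t,[[168,204]],17),plane(t,[[267,140]],15))
a=plane(t,[[264,214]],30)[0]
for S in(t,s):
    m,c=tower(S,a); print(len(c),c.min(0),c.max(0)); 
    w=plane(S,c,30)
    # top rim points: fit circle of known radius, robust
    from scipy.optimize import least_squares
    for z in (0,15,30):
        w=plane(S,c,z); r=least_squares(lambda q:np.hypot(*(w-q).T)-34,a,loss="soft_l1",f_scale=1.5); print(z,r.x,r.cost)
# bay: bright lip edges by lines
for S,win in((t,(322,128,380,178)),(s,(355,195,415,248))):
    f=S["frame"];hsv=cv2.cvtColor(f,cv2.COLOR_RGB2HSV); x0,y0,x1,y1=win
    print(f[y0+25,x0:x1:2].tolist())
E
```

```text
c0 [[482.25357325 111.51058125]] [[480.4379772  109.22697595]] [[504.13373574 350.35992694]] [[666.70424099 109.31711412]]
93 [253 201] [278 227]
0 [482.50157709 115.22169742] 766.3782105953746
15 [482.42246673 114.0659986 ] 800.9544898271575
30 [482.39678992 113.02372927] 838.6367251333381
76 [271 186] [297 209]
0 [486.21424371 117.2358474 ] 368.4632551920295
15 [479.41454928 105.82519713] 327.5494229796429
30 [472.68244388  94.47636467] 292.2382704293349
[[116, 120, 120], [117, 116, 116], [116, 118, 116], [90, 89, 85], [79, 41, 44], [89, 38, 41], [58, 34, 34], [56, 31, 32], [56, 37, 34], [61, 36, 37], [60, 37, 39], [55, 30, 33], [57, 34, 38], [55, 32, 30], [61, 37, 31], [56, 33, 31], [54, 33, 33], [62, 37, 35], [56, 30, 35], [61, 37, 39], [61, 30, 30], [52, 37, 35], [54, 38, 38], [84, 32, 27], [89, 58, 52], [121, 120, 116], [120, 120, 122], [116, 118, 114], [120, 120, 122]]
[[173, 174, 165], [174, 174, 162], [173, 173, 164], [175, 175, 169], [174, 175, 167], [151, 146, 138], [69, 18, 22], [74, 21, 28], [68, 14, 13], [71, 19, 16], [74, 27, 24], [74, 25, 28], [73, 22, 26], [67, 13, 16], [72, 14, 21], [75, 28, 32], [73, 24, 28], [73, 23, 24], [73, 23, 23], [71, 22, 24], [59, 37, 32], [71, 24, 21], [122, 34, 31], [134, 88, 85], [172, 173, 166], [172, 172, 165], [175, 175, 164], [171, 172, 163], [176, 175, 165], [172, 172, 167]]
```

```bash
python3 -m creep '{"translation":[[0,0,0],[0,0,0],[0,0,0],[0,0,0],[0,0,0],[0,0,0],[0,0,0],[0,0,0]],"rotation":[[0,0,0.141],[0,0,0.141],[0,0,0.141],[0,0,0.141],[0,0,0.141],[0,0,0.141],[0,0,0.141],[0,0,0]],"claw":[30,30,30,30,30,30,30,30]}' 20
cat >> h.py <<'E'
from scipy.spatial.transform import Rotation as Ro
def rel(st,target):
    R=Ro.from_euler("xyz",st["tcp_rot"],degrees=True).as_matrix(); return R.T@(np.array(target)-st["tool_pos"]),R
E
python3 - <<'E'
from bench import *
from h import *
st=sense(); d,R=rel(st,[457,174.6,231]); print(st["tool_pos"],st["joint_pos"],d,-R[:,0])
E
```

```text
time: 1.0
tool_pos: [133.7, 584.8, 231.0]
tcp_rot: [-180.0, 0.0, 110.4]
ft_force: [-0.4, -0.3, -0.2]
finger_gap: 30.1
[133.68007919 584.77510165 231.01429963] [7.22263641e+01 7.48193642e+00 8.52850559e+01 1.14216212e-03
 8.72600822e+01 5.17895108e+01] [-4.97252694e+02  1.59747058e+02  1.43610924e-01] [ 3.49173978e-01 -9.37057845e-01  3.58978519e-04]
```

```bash
python3 -m creep '{"translation":[[-30,10,0],[-30,10,0],[-30,10,0],[-30,10,0],[-30,10,0],[-30,10,0],[-30,10,0],[-30,10,0],[-30,10,0],[-30,10,0]],"rotation":[[0,0,0],[0,0,0],[0,0,0],[0,0,0],[0,0,0],[0,0,0],[0,0,0],[0,0,0],[0,0,0],[0,0,0]],"claw":[30,30,30,30,30,30,30,30,30,30]}' 
python3 -m creep '{"translation":[[0,0,0],[0,0,0],[0,0,0],[0,0,0],[-18,10,0],[-18,10,0],[-18,10,0],[-18,10,0],[-18,10,0],[-18,10,0]],"rotation":[[0,-0.131,0],[0,-0.131,0],[0,-0.131,0],[0,-0.131,0],[0,0,0],[0,0,0],[0,0,0],[0,0,0],[0,0,0],[0,0,0]],"claw":[30,30,30,30,30,30,30,30,30,30]}' 
python3 - <<'E'
from bench import *
from h import *
st=sense(); d,R=rel(st,[457,174.6,100]); print(st["tool_pos"],st["joint_pos"],d,R)
E
```

```text
time: 2.0
tool_pos: [333.4, 338.1, 231.3]
tcp_rot: [180.0, -0.0, 110.9]
ft_force: [-0.2, 0.0, -0.3]
finger_gap: 29.9
time: 3.0
tool_pos: [422.3, 272.2, 285.6]
tcp_rot: [-179.8, 30.0, 110.9]
ft_force: [-0.2, -0.3, 0.5]
finger_gap: 29.8
[422.26456996 272.2422316  285.56008833] [ 45.89665235   2.67934869  89.78909688 -27.34843366 100.17454372
  23.14608277] [  3.12851236  -1.7433353  212.50947053] [[-0.30907578  0.934672    0.17567134]
 [ 0.80880251  0.35550095 -0.46846299]
 [-0.50031057 -0.00270714 -0.86584179]]
```

```bash
python3 -m creep '{"translation":[[0,0,25],[0,0,25],[0,0,25],[0,0,25],[0,0,25],[0,0,25],[0,0,25],[0,0,25],[0,0,10],[0,0,0]],"rotation":[[0,0,0],[0,0,0],[0,0,0],[0,0,0],[0,0,0],[0,0,0],[0,0,0],[0,0,0],[0,0,0],[0,0,0]],"claw":[30,30,30,30,30,30,30,30,30,30]}' 
python3 - <<'E'
from bench import *
from h import *
st=sense(); d,R=rel(st,[457,174.6,20]); print(st["tool_pos"],d,R)
for n in("side","top"):
    f=snapshot(n); c=f["frame"][60:260,180:440] if n=="side" else f["frame"][120:290,160:400]
    cv2.imwrite(f"pics/{n}1.png",cv2.resize(np.clip(c*1.4,0,255).astype(np.uint8)[:,:,::-1],None,fx=3,fy=3,interpolation=2)); print(proj(f,[st["tool_pos"]]))
E
```

```text
time: 4.0
tool_pos: [457.8, 173.3, 102.3]
tcp_rot: [-179.7, 30.1, 110.8]
ft_force: [-0.3, -0.5, 1.3]
finger_gap: 30.2
[457.82345076 173.26872732 102.25827874] [4.25321759e+01 3.09982770e-02 7.04264711e+01] [[-0.30689095  0.93584605  0.17323429]
 [ 0.80927759  0.35238591 -0.46999356]
 [-0.50088694 -0.00404214 -0.86550329]]
[[259.88249159 161.60994317]]
[[232.38173891 223.96523269]]
```

View pics/side1.png

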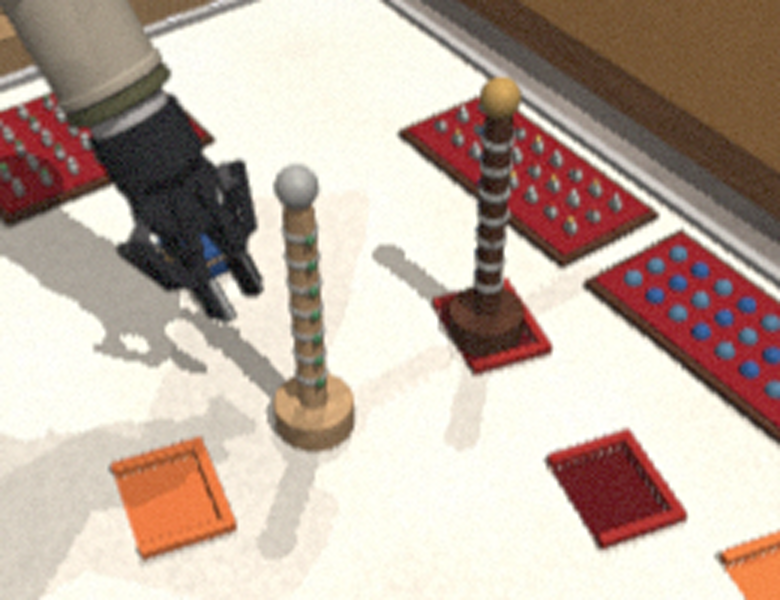

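View pics/top1.png

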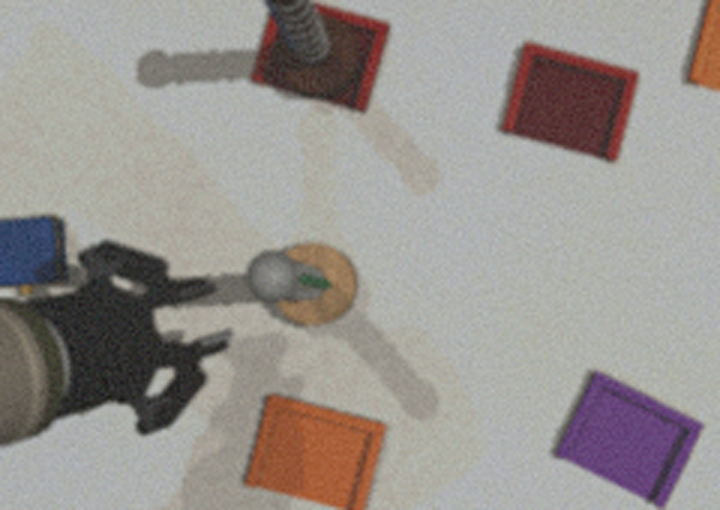

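The tip midpoint is at about (238,300) in the side crop, which matches the projected TCP. The tower is about 68 mm straight ahead of it. Descending behind the foot.

```bash
python3 -m creep '{"translation":[[9,0,15.6],[9,0,15.6],[9,0,15.6],[9,0,15.6],[5,0,8.6],[4,0,7],[0,0,0]],"rotation":[[0,0,0],[0,0,0],[0,0,0],[0,0,0],[0,0,0],[0,0,0],[0,0,0]],"claw":[30,30,30,30,30,30,30]}' 
python3 - <<'E'
from bench import *
from h import *
st=sense(); print(st["tool_pos"],st["ft_force"])
for n in("side",):
    f=snapshot(n); c=f["frame"][110:240,220:400]
    cv2.imwrite(f"pics/{n}2.png",cv2.resize(np.clip(c*1.3,0,255).astype(np.uint8)[:,:,::-1],None,fx=4,fy=4,interpolation=2))
E
```

```text
time: 4.8
tool_pos: [458.6, 174.4, 13.2]
tcp_rot: [-180.0, 30.0, 110.6]
ft_force: [0.0, -0.6, 0.1]
finger_gap: 29.6
[458.58481534 174.4120174   13.2254045 ] [ 0.0072631  -0.55798245  0.06486707]
```

View pics/side2.png

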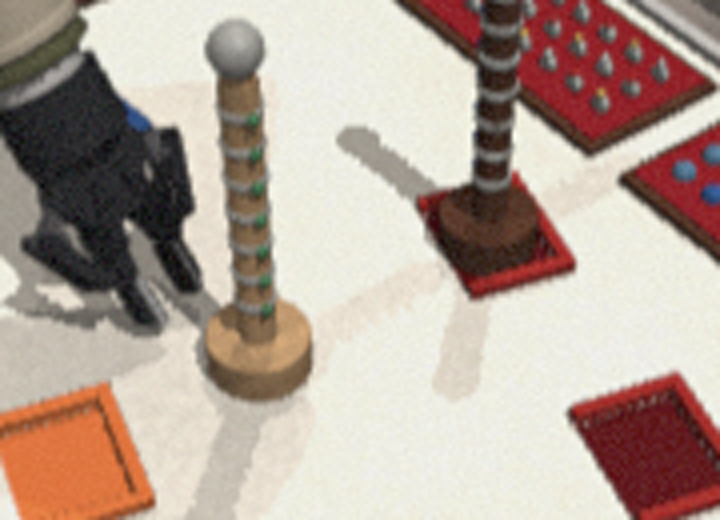

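```bash
python3 -m creep '{"translation":[[2,0,3.5],[-2.6,0,1.5],[-2.6,0,1.5],[-2.6,0,1.5],[-2.6,0,1.5],[-2.6,0,1.5],[-2.6,0,1.5],[-2.6,0,1.5],[-2.6,0,1.5],[-2.6,0,1.5]],"rotation":[[0,0,0],[0,0,0],[0,0,0],[0,0,0],[0,0,0],[0,0,0],[0,0,0],[0,0,0],[0,0,0],[0,0,0]],"claw":[30,30,30,30,30,30,30,30,30,30]}' 
python3 -m creep '{"translation":[[-2.6,0,1.5],[-2.6,0,1.5],[-2.6,0,1.5],[-2.6,0,1.5],[-2.6,0,1.5],[-2.6,0,1.5],[-2.6,0,1.5],[-2.6,0,1.5],[-2.6,0,1.5],[-2.6,0,1.5]],"rotation":[[0,0,0],[0,0,0],[0,0,0],[0,0,0],[0,0,0],[0,0,0],[0,0,0],[0,0,0],[0,0,0],[0,0,0]],"claw":[30,30,30,30,30,30,30,30,30,30]}' 
python3 - <<'E'
from bench import *
from h import *
st=sense(); print(st["tool_pos"],st["ft_force"])
for n in("side",):
    f=snapshot(n); c=f["frame"][110:240,220:400]
    cv2.imwrite(f"pics/{n}3.png",cv2.resize(np.clip(c*1.3,0,255).astype(np.uint8)[:,:,::-1],None,fx=4,fy=4,interpolation=2))
E
```

```text
time: 5.85
tool_pos: [468.3, 148.7, 9.4]
tcp_rot: [-180.0, 30.0, 110.6]
ft_force: [0.0, -1.0, 0.6]
finger_gap: 29.8
time: 6.85
tool_pos: [478.9, 120.6, 9.5]
tcp_rot: [180.0, 30.0, 110.6]
ft_force: [-0.8, 2.8, 0.1]
finger_gap: 29.8
[478.8512126  120.62338576   9.47659866] [-0.79117953  2.77459974  0.11621806]
```

View pics/side3.png

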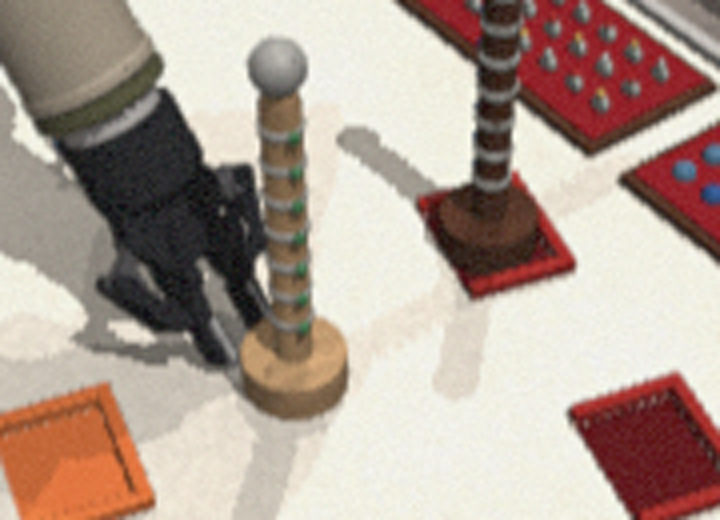

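```bash
for i in 1; do :; done
python3 -m creep '{"translation":[[-3.5,0,2],[-3.5,0,2],[-3.5,0,2],[-3.5,0,2],[-3.5,0,2],[-3.5,0,2],[-3.5,0,2],[-3.5,0,2],[-3.5,0,2],[-3.5,0,2]],"rotation":[[0,0,0],[0,0,0],[0,0,0],[0,0,0],[0,0,0],[0,0,0],[0,0,0],[0,0,0],[0,0,0],[0,0,0]],"claw":[30,30,30,30,30,30,30,30,30,30]}' 
python3 -m creep '{"translation":[[-3.5,0,2],[-3.5,0,2],[-3.5,0,2],[-3.5,0,2],[-3.5,0,2],[-3.5,0,2],[-3.5,0,2],[-3.5,0,2],[-3.5,0,2],[-3.5,0,2]],"rotation":[[0,0,0],[0,0,0],[0,0,0],[0,0,0],[0,0,0],[0,0,0],[0,0,0],[0,0,0],[0,0,0],[0,0,0]],"claw":[30,30,30,30,30,30,30,30,30,30]}' 
python3 - <<'E'
from bench import *
from h import *
st=sense(); print(st["tool_pos"],st["ft_force"])
for n in("side","top"):
    f=snapshot(n); c=f["frame"][130:260,240:420] if n=="side" else f["frame"][120:260,220:400]
    cv2.imwrite(f"pics/{n}4.png",cv2.resize(np.clip(c*1.3,0,255).astype(np.uint8)[:,:,::-1],None,fx=4,fy=4,interpolation=2))
E
```

```text
time: 7.9
tool_pos: [493.0, 82.8, 9.6]
tcp_rot: [-180.0, 30.0, 110.6]
ft_force: [-0.6, 2.2, -0.8]
finger_gap: 30.1
time: 8.9
tool_pos: [507.2, 45.0, 9.9]
tcp_rot: [-180.0, 30.0, 110.6]
ft_force: [-0.5, 2.1, -2.4]
finger_gap: 29.8
[507.17791587  45.03906656   9.85485289] [-0.46168646  2.06488377 -2.36088771]
```

View pics/side4.png

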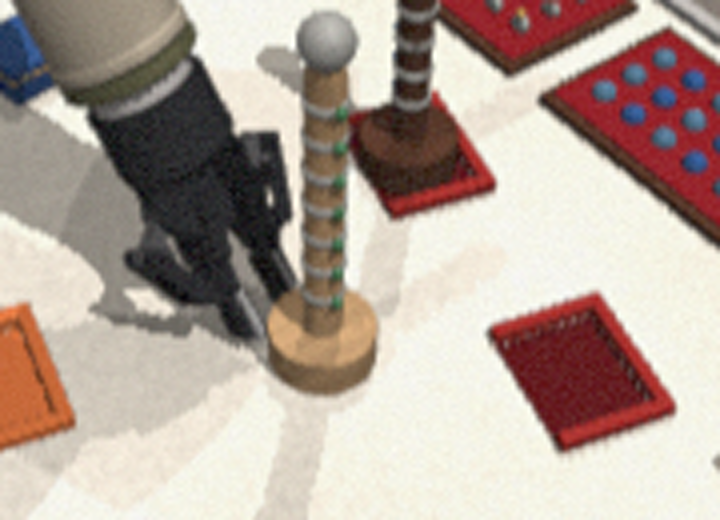

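View pics/top4.png

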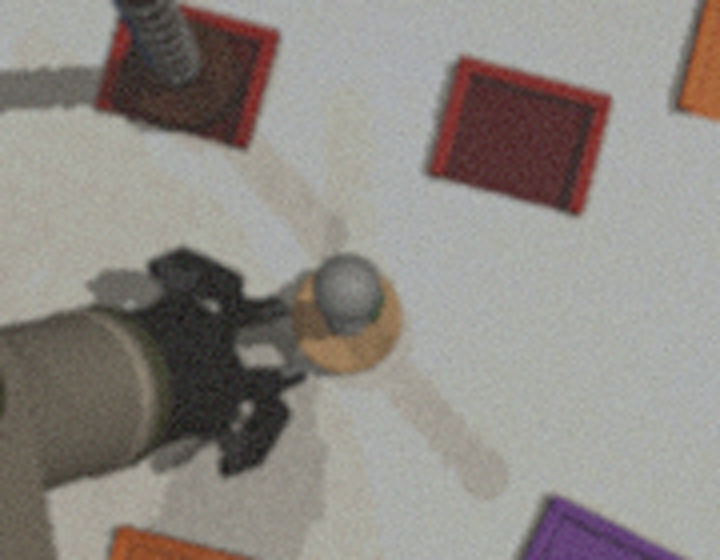

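```bash

python3 -m creep '{"translation":[[-3.5,0,2],[-3.5,0,2],[-3.5,0,2],[-3.5,0,2],[-3.5,0,2],[-3.5,0,2],[-3.5,0,2],[-3.5,0,2],[-3.5,0,2],[-3.5,0,2]],"rotation":[[0,0,0],[0,0,0],[0,0,0],[0,0,0],[0,0,0],[0,0,0],[0,0,0],[0,0,0],[0,0,0],[0,0,0]],"claw":[30,30,30,30,30,30,30,30,30,30]}' 
python3 -m creep '{"translation":[[-3.5,0,2],[-3.5,0,2],[-3.5,0,2],[-3.5,0,2],[-3.5,0,2],[-3.5,0,2],[-3.5,0,2],[-3.5,0,2],[-3.5,0,2],[0,0,0]],"rotation":[[0,0,0],[0,0,0],[0,0,0],[0,0,0],[0,0,0],[0,0,0],[0,0,0],[0,0,0],[0,0,0],[0,0,0]],"claw":[30,30,30,30,30,30,30,30,30,30]}' 
python3 - <<'E'
from bench import *
from h import *
st=sense(); print(st["tool_pos"],st["ft_force"])
for n in("side","top"):
    f=snapshot(n); c=f["frame"][130:270,270:430] if n=="side" else f["frame"][120:240,260:400]
    cv2.imwrite(f"pics/{n}5.png",cv2.resize(np.clip(c*1.3,0,255).astype(np.uint8)[:,:,::-1],None,fx=4,fy=4,interpolation=2)); np.save(n+"5.npy",f,allow_pickle=True)
E
```

```text
time: 10.0
tool_pos: [521.3, 7.3, 10.0]
tcp_rot: [-180.0, 30.0, 110.6]
ft_force: [-1.6, 1.6, -0.4]
finger_gap: 30.0
time: 11.0
tool_pos: [534.2, -26.9, 10.4]
tcp_rot: [-180.0, 30.0, 110.5]
ft_force: [0.4, -0.6, -0.3]
finger_gap: 29.8
[534.16199013 -26.94843136  10.36216525] [ 0.44122648 -0.62891627 -0.28063985]
```

View pics/side5.png

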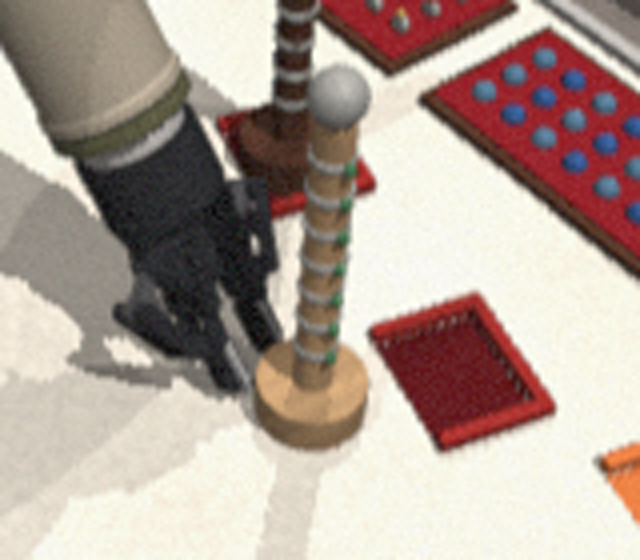

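View pics/top5.png

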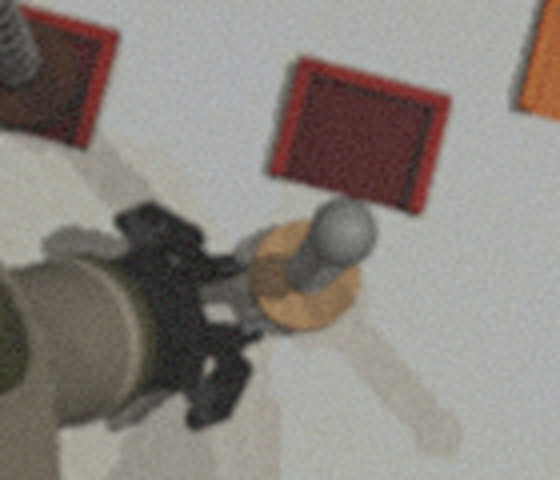

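```bash
python3 - <<'E'
from h import *
t=np.load("top5.npy",allow_pickle=True).item();s=np.load("side5.npy",allow_pickle=True).item()
a=np.radians(-14.2);R=np.array([[np.cos(a),-np.sin(a)],[np.sin(a),np.cos(a)]]);o=np.array([633,-96.5])
for n,S,uv,z in(("top",t,(335.6,188.6),29),("side",s,(270+312/4-.4,130+382/4-.4),30),("topball",t,(260+345/4-.4,120+231/4-.4),256),("sideball",s,(270+338/4-.4,130+97/4-.4),256)):
    p=plane(S,[uv],z)[0]; print(n,p,(p-o)@R)
# inner bay corners (lip top z=12), back-left, back-right / front-left, front-right outer in crops
for n,S,ox,oy,c in(("top",t,260,120,[(303,57),(452,97),(419,214),(269,174)]),("side",s,270,130,[(372,328),(480,294),(554,407),(446,440)])):
    w=plane(S,[(ox+x/4-.4,oy+y/4-.4) for x,y in c],12); print(n,w.tolist(),w.mean(0)); 
E
```

```text
top [546.18809997 -61.41388123] [-92.76627687  12.71847443]
side [544.69524746 -66.69477569] [-92.91807338   7.23272811]
topball [546.88100916 -62.90917767] [-91.72773202  11.43884199]
sideball [543.71169169 -67.03414627] [-93.78832684   6.66245338]
top [[685.3618897889947, -61.05428503832276], [661.4867960863363, -154.7351635887327], [587.399164515844, -134.14556196989614], [611.1628768406326, -40.394945877680975]] [636.35268181 -97.58248912]
side [[611.9607620026536, -45.4644760549391], [685.8319804457551, -64.90314705628089], [659.332319591966, -157.67290842841254], [590.4839370087675, -137.04928947827705]] [ 636.90224976 -101.27245525]
```

```bash

python3 -m creep '{"translation":[[-1.75,0,1],[-1.75,0,1],[-1.75,0,1],[-1.75,0,1],[-1.75,0,1],[-1.75,0,1],[-1.75,0,1],[0,0,0],[3.5,0,-2],[8.7,0,-5]],"rotation":[[0,0,0],[0,0,0],[0,0,0],[0,0,0],[0,0,0],[0,0,0],[0,0,0],[0,0,0],[0,0,0],[0,0,0]],"claw":[30,30,30,30,30,30,30,30,30,30]}' 
python3 -m creep '{"translation":[[17,0,-10],[17,0,-10],[0,0,-20],[0,0,-20],[0,0,-20],[0,0,-20],[0,0,0]],"rotation":[[0,0,0],[0,0,0],[0,0,0],[0,0,0],[0,0,0],[0,0,0],[0,0,0]],"claw":[30,30,30,30,30,30,30]}' 
python3 - <<'E'
from bench import *
from h import *
st=sense(); print(st["tool_pos"],st["ft_force"],st["joint_pos"])
for n in("side","top"):
    f=snapshot(n); c=f["frame"][130:270,270:430] if n=="side" else f["frame"][120:240,260:400]
    cv2.imwrite(f"pics/{n}6.png",cv2.resize(np.clip(c*1.3,0,255).astype(np.uint8)[:,:,::-1],None,fx=4,fy=4,interpolation=2)); np.save(n+"6.npy",f,allow_pickle=True)
E
```

```text
time: 12.1
tool_pos: [533.9, -26.7, 10.3]
tcp_rot: [-180.0, 30.1, 110.5]
ft_force: [0.8, -1.1, -0.2]
finger_gap: 30.1
time: 12.8
tool_pos: [507.6, 50.0, 82.4]
tcp_rot: [179.7, 30.0, 110.5]
ft_force: [1.2, 0.2, 0.0]
finger_gap: 30.2
[507.55953414  49.97689879  82.35543908] [1.20108641 0.22394286 0.02288964] [ 20.55285926   2.31059344 112.57261002 -32.58035353  68.36058451
  13.1281901 ]
```

View pics/side6.png

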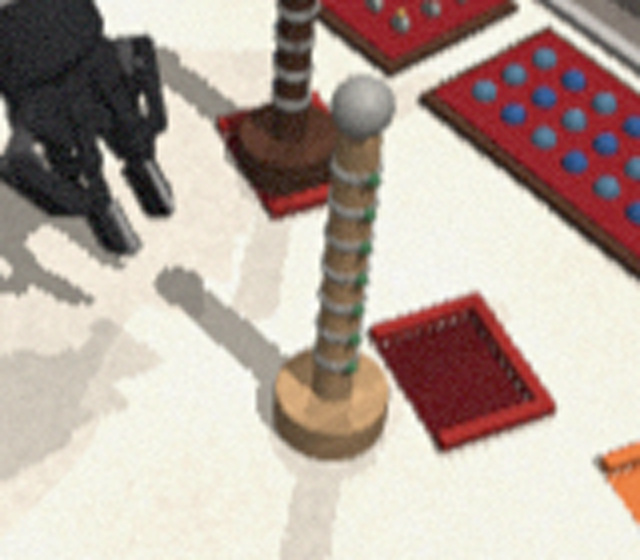

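View pics/top6.png

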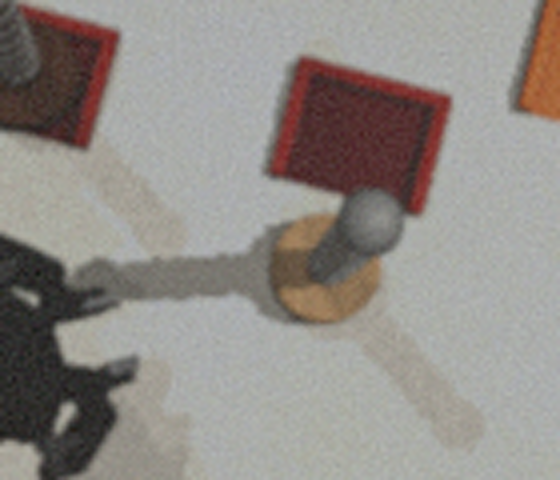

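```bash
python3 - <<'E'
from h import *
t=np.load("top6.npy",allow_pickle=True).item();s=np.load("side6.npy",allow_pickle=True).item()
a=np.radians(-14.2);R=np.array([[np.cos(a),-np.sin(a)],[np.sin(a),np.cos(a)]])
ot=np.array([636.35,-97.6])-4.8*R[:,0]; os=np.array([636.9,-101.3])-4.8*R[:,0]
for n,S,o,uv,z in(("top",t,ot,(341.1,186.7),29),("topball",t,ot,(260+372/4-.4,120+221/4-.4),256),("side",s,os,(270+331/4-.4,130+395/4-.4),30),("sideball",s,os,(270+363/4-.4,130+106/4-.4),256)):
    p=plane(S,[uv],z)[0]; print(n,p,(p-o)@R)
E
```

```text
top [551.00856099 -74.79983761] [-83.52690943   1.16862609]
topball [551.66645458 -75.3011352 ] [-82.76614555   0.84403163]
side [547.49583588 -80.88380176] [-86.88069538  -2.13911334]
sideball [549.36465741 -79.28151577] [-85.46202763  -0.12734892]
```

```bash

python3 -m creep '{"translation":[[0,0,0],[0,0,0],[0,0,0],[0,0,0],[0,0,0],[0,0,0],[0,0,0],[0,0,0]],"rotation":[[-0.0688,0,-0.119],[-0.0688,0,-0.119],[-0.0688,0,-0.119],[-0.0688,0,-0.119],[-0.0688,0,-0.119],[-0.0688,0,-0.119],[-0.0688,0,-0.119],[0,0,0]],"claw":[30,30,30,30,30,30,30,30]}' 
python3 -m creep '{"translation":[[4.3,0,-2.5],[0,-20,0],[0,-20,0],[0,-20,0],[0,-20,0],[0,-20,0],[0,-10,0],[0,0,0]],"rotation":[[0,0,0],[0,0,0],[0,0,0],[0,0,0],[0,0,0],[0,0,0],[0,0,0],[0,0,0]],"claw":[30,30,30,30,30,30,30,30]}' 
python3 - <<'E'
from bench import *
from h import *
st=sense(); d,R=rel(st,[483.4,-57.8,9]); print(st["tool_pos"],d,R,st["joint_pos"])
E
```

```text
time: 13.7
tool_pos: [504.4, 46.6, 77.7]
tcp_rot: [-179.9, 29.8, 164.0]
ft_force: [-0.3, -0.7, -0.3]
finger_gap: 30.3
time: 14.5
tool_pos: [471.7, -57.0, 79.5]
tcp_rot: [179.9, 29.7, 163.6]
ft_force: [-0.3, 0.2, 0.9]
finger_gap: 29.7
[471.72022529 -56.99726134  79.49243581] [24.99461826  2.4589558  66.89893592] [[-8.33295350e-01  2.81887558e-01  4.75561000e-01]
 [ 2.45287192e-01  9.59447028e-01 -1.38908580e-01]
 [-4.95432188e-01  8.97147893e-04 -8.68646155e-01]] [-11.09770292 -36.15178059 143.04545771  -3.72465354  43.56951312
 -82.68877563]
```

```bash

python3 -m creep '{"translation":[[0,0,0],[6.2,0.6,16],[6.2,0.6,16],[6.2,0.6,16],[3,0.3,8],[3,0.3,8],[0,0,0]],"rotation":[[-0.019,0,-0.033],[0,0,0],[0,0,0],[0,0,0],[0,0,0],[0,0,0],[0,0,0]],"claw":[30,30,30,30,30,30,30]}' 
python3 - <<'E'
from bench import *
from h import *
st=sense(); d,R=rel(st,[483.4,-57.8,9]); print(st["tool_pos"],d,-R[:,0],st["joint_pos"])
p=np.array([551.3,-75])-st["tool_pos"][:2]; u=-R[:2,0]/np.hypot(*R[:2,0]); print("fwd",p@u,"left",p@[-u[1],u[0]],np.degrees(np.arctan2(u[1],u[0])))
for n in("side","top"):
    f=snapshot(n); c=f["frame"][130:270,270:430] if n=="side" else f["frame"][120:240,260:400]
    cv2.imwrite(f"pics/{n}7.png",cv2.resize(np.clip(c*1.3,0,255).astype(np.uint8)[:,:,::-1],None,fx=4,fy=4,interpolation=2))
E
```

```text
time: 15.2
tool_pos: [483.9, -55.2, 10.5]
tcp_rot: [180.0, 29.4, 166.0]
ft_force: [0.5, -0.4, -0.6]
finger_gap: 30.1
[483.86618512 -55.17313377  10.4605858 ] [ 0.55864048 -2.66258874  1.36000282] [ 0.84543488 -0.21033269  0.49091753] [-11.74573877 -22.65270628 142.70416203  -2.07429681  30.58131295
 -86.27533814]
fwd 70.22579504056353 left -2.960021125321226 -13.970780506605855
```

View pics/side7.png

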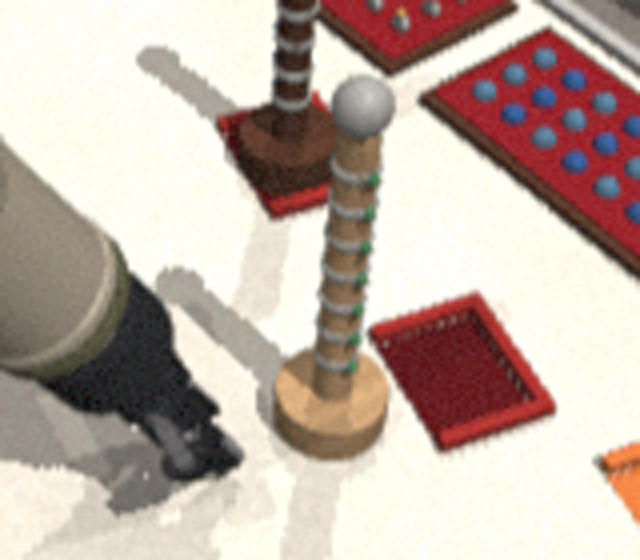

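View pics/top7.png

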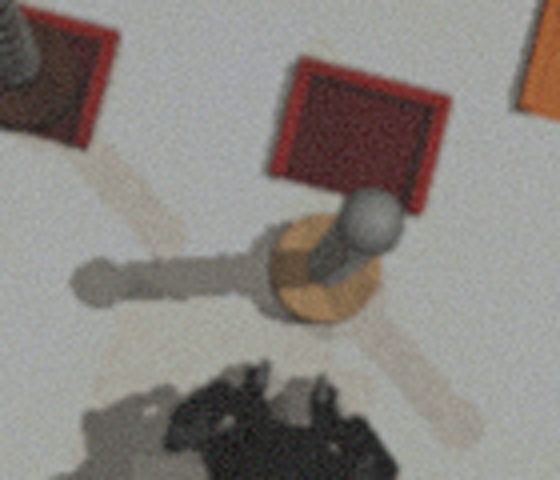

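```bash

python3 -m creep '{"translation":[[1,-3,1.7],[-3.5,0,2],[-3.5,0,2],[-3.5,0,2],[-3.5,0,2],[-3.5,0,2],[-3.5,0,2],[-2.6,0,1.5],[-2.6,0,1.5],[-2.6,0,1.5]],"rotation":[[0,0,0],[0,0,0],[0,0,0],[0,0,0],[0,0,0],[0,0,0],[0,0,0],[0,0,0],[0,0,0],[0,0,0]],"claw":[30,30,30,30,30,30,30,30,30,30]}' 
python3 -m creep '{"translation":[[-2.6,0,1.5],[-2.6,0,1.5],[-2.6,0,1.5],[-2.6,0,1.5],[-2.6,0,1.5],[-2.6,0,1.5],[-2.6,0,1.5],[-2.6,0,1.5],[-2.6,0,1.5],[-2.6,0,1.5]],"rotation":[[0,0,0],[0,0,0],[0,0,0],[0,0,0],[0,0,0],[0,0,0],[0,0,0],[0,0,0],[0,0,0],[0,0,0]],"claw":[30,30,30,30,30,30,30,30,30,30]}' 
cat > look.py <<'E'
import sys
from bench import *
from h import *
i=sys.argv[1]
st=sense(); d,R=rel(st,[0,0,0]);u=-R[:2,0]/np.hypot(*R[:2,0]); print(st["tool_pos"],st["ft_force"],np.degrees(np.arctan2(u[1],u[0])),st["joint_pos"].round(1))
U=np.array([.9694,-.2453]);V=np.array([.2453,.9694]); b=st["tool_pos"][:2]-[631.7,-96.4]; print("tcp in bay",b@U,b@V)
o=[]
for n in("side","top"):
    f=snapshot(n); c=f["frame"][130:270,290:430] if n=="side" else f["frame"][110:250,290:400]; np.save(n+i+".npy",f,allow_pickle=True)
    o.append(cv2.resize(np.clip(c*(1.3 if n=="side" else 1.6),0,255).astype(np.uint8)[:,:,::-1],None,fx=3.2,fy=3.2,interpolation=2))
cv2.imwrite(f"pics/l{i}.png",np.hstack(o))
E
python3 look.py 8
```

```text
time: 16.3
tool_pos: [516.5, -67.3, 10.2]
tcp_rot: [-180.0, 29.6, 166.1]
ft_force: [-3.4, 1.7, 0.7]
finger_gap: 29.9
time: 17.3
tool_pos: [546.0, -74.6, 10.3]
tcp_rot: [-180.0, 29.6, 166.1]
ft_force: [-2.1, 0.5, 0.8]
finger_gap: 29.7
[546.01541071 -74.63080122  10.32325733] [-2.08171238  0.52624092  0.75008481] -13.883095986910911 [-12.7  -9.4 132.7  -1.3  27.1 -87.8]
tcp in bay -88.40262532247282 0.08463154781509621
```

View pics/l8.png

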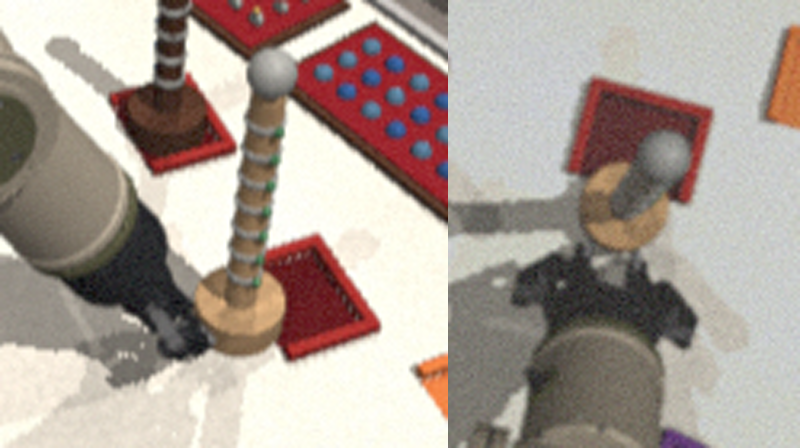

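```bash

python3 -m creep '{"translation":[[-2.6,0,1.5],[-2.6,0,1.5],[-2.6,0,1.5],[-2.6,0,1.5],[-2.6,0,1.5],[-2.6,0,1.5],[-2.6,0,1.5],[-2.6,0,1.5],[-2.6,0,1.5],[-2.6,0,1.5]],"rotation":[[0,0,0],[0,0,0],[0,0,0],[0,0,0],[0,0,0],[0,0,0],[0,0,0],[0,0,0],[0,0,0],[0,0,0]],"claw":[30,30,30,30,30,30,30,30,30,30]}' 
python3 look.py 9
```

```text
time: 18.4
tool_pos: [575.2, -81.8, 10.2]
tcp_rot: [-180.0, 29.7, 166.1]
ft_force: [-4.5, 0.9, 2.3]
finger_gap: 30.2
[575.20237271 -81.84571847  10.22499322] [-4.50183074  0.88824543  2.34642196] -13.88186645053797 [-12.8  -4.2 128.   -1.2  26.6 -88. ]
tcp in bay -58.33896515472857 0.25005253725493365
```

View pics/l9.png

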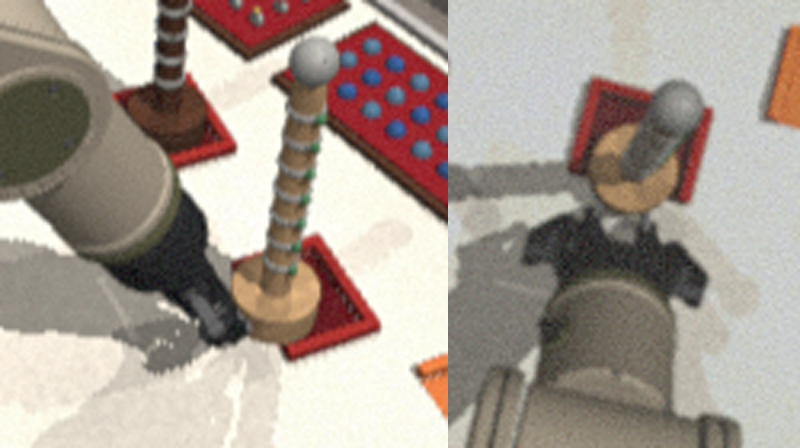

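```bash

python3 -m creep '{"translation":[[-1.3,0,0.75],[-1.3,0,0.75],[-1.3,0,0.75],[-1.3,0,0.75],[-1.3,0,0.75],[-1.3,0,0.75],[-1.3,0,0.75],[-1.3,0,0.75],[-1.3,0,0.75],[-1.3,0,0.75]],"rotation":[[0,0,0],[0,0,0],[0,0,0],[0,0,0],[0,0,0],[0,0,0],[0,0,0],[0,0,0],[0,0,0],[0,0,0]],"claw":[30,30,30,30,30,30,30,30,30,30]}' 
python3 look.py 10
```

```text
time: 19.5
tool_pos: [589.6, -85.4, 10.1]
tcp_rot: [-180.0, 29.7, 166.1]
ft_force: [-4.8, 1.3, 2.6]
finger_gap: 29.7
[589.64998911 -85.40696454  10.14741187] [-4.83051571  1.25729919  2.55614691] -13.88118576854082 [-12.8  -1.8 125.7  -1.2  26.4 -88. ]
tcp in bay -43.45987215309348 0.34178090702714065
```

View pics/l10.png

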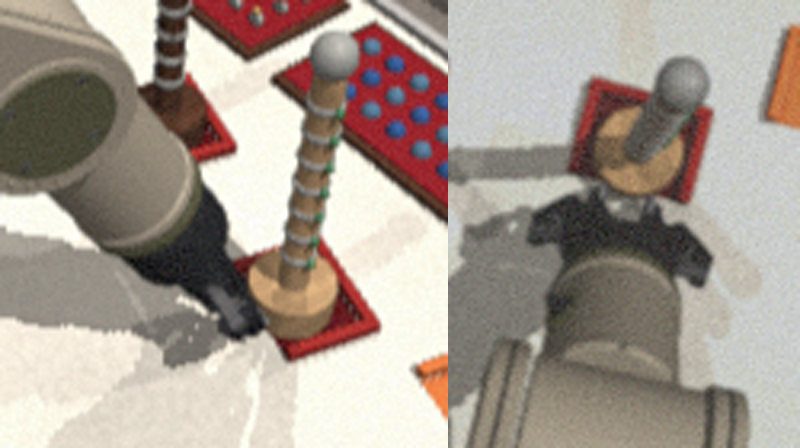

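```bash

python3 -m creep '{"translation":[[-0.7,0,0.4],[-0.7,0,0.4],[-0.7,0,0.4],[-0.7,0,0.4]],"rotation":[[0,0,0],[0,0,0],[0,0,0],[0,0,0]],"claw":[30,30,30,30]}'
```

```text
time: 20.0
tool_pos: [592.7, -86.2, 10.1]
tcp_rot: [-180.0, 29.7, 166.1]
ft_force: [-4.6, 0.6, 2.9]
finger_gap: 29.9
```

```bash

python3 -m creep '{"translation":[[-0.7,0,0.4],[-0.7,0,0.4]],"rotation":[[0,0,0],[0,0,0]],"claw":[30,30]}'
```

```text
time: 20.2
tool_pos: [594.3, -86.6, 10.1]
tcp_rot: [-180.0, 29.7, 166.1]
ft_force: [-3.8, 1.0, 3.2]
finger_gap: 30.0
```

```bash

python3 -m creep '{"translation":[[-0.7,0,0.4],[-0.7,0,0.4]],"rotation":[[0,0,0],[0,0,0]],"claw":[30,30]}'; python3 look.py 11; python3 - <<'E'
from h import *
for n in("side","top"):
    f=np.load(n+"11.npy",allow_pickle=True).item()["frame"]; c=f[195:255,350:415] if n=="side" else f[125:180,320:385]
    cv2.imwrite(f"pics/z{n}11.png",cv2.resize(np.clip(c*(1.3 if n=="side" else 1.8),0,255).astype(np.uint8)[:,:,::-1],None,fx=9,fy=9,interpolation=2))
E
```

```text
time: 20.4
tool_pos: [595.9, -87.0, 10.1]
tcp_rot: [-180.0, 29.7, 166.1]
ft_force: [-5.0, 1.6, 3.1]
finger_gap: 30.0
[595.85151836 -86.95805696  10.11436304] [-5.03159705  1.61925511  3.11528276] -13.885920146410482 [-12.9  -0.8 124.7  -1.2  26.4 -88.1]
tcp in bay -37.06762672917704 0.35938703743413636
```

View pics/zside11.png

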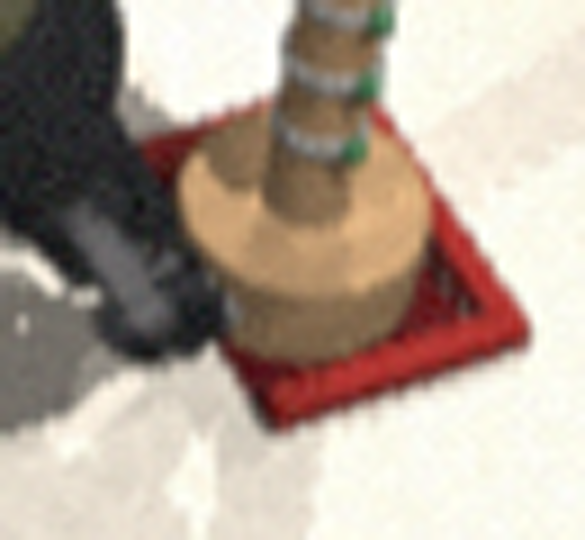

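View pics/ztop11.png

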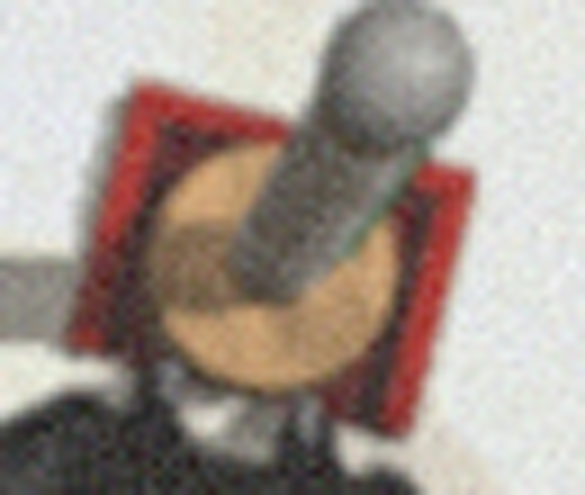

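```bash

python3 -m creep '{"translation":[[-0.7,0,0.4],[-0.7,0,0.4]],"rotation":[[0,0,0],[0,0,0]],"claw":[30,30]}'
```

```text
time: 20.7
tool_pos: [597.3, -87.3, 10.1]
tcp_rot: [-180.0, 29.7, 166.1]
ft_force: [-5.7, 2.1, 3.4]
finger_gap: 29.9
```

```bash

python3 -m creep '{"translation":[[-0.7,0,0.4],[-0.7,0,0.4]],"rotation":[[0,0,0],[0,0,0]],"claw":[30,30]}'
```

```text
time: 20.9
tool_pos: [598.0, -87.5, 9.5]
tcp_rot: [-180.0, 29.5, 166.1]
ft_force: [-16.4, 3.0, 11.4]
finger_gap: 29.7
```

```bash

python3 -m creep '{"translation":[[-0.7,0,0.4]],"rotation":[[0,0,0]],"claw":[30]}'
```

```text
time: 21.0
tool_pos: [598.4, -87.5, 9.3]
tcp_rot: [-180.0, 29.5, 166.1]
ft_force: [-16.8, 3.2, 8.6]
finger_gap: 29.9
```

The force jumped from 5 N to about 17 N within 1 mm, so the foot is on the back lip. Backing straight off.

```bash

python3 -m creep '{"translation":[[0.9,0,-0.5],[0.9,0,-0.5],[1.7,0,-1],[3.5,0,-2],[8.7,0,-5],[8.7,0,-5],[8.7,0,-5],[0,0,-15],[0,0,0],[0,0,0]],"rotation":[[0,0,0],[0,0,0],[0,0,0],[0,0,0],[0,0,0],[0,0,0],[0,0,0],[0,0,0],[0,0,0],[0,0,0]],"claw":[30,30,30,30,30,30,30,30,30,30]}'; python3 look.py 12; python3 - <<'E'
from h import *
for n in("side","top"):
    f=np.load(n+"12.npy",allow_pickle=True).item()["frame"]; c=f[190:255,340:415] if n=="side" else f[115:185,310:385]
    cv2.imwrite(f"pics/z{n}12.png",cv2.resize(np.clip(c*(1.3 if n=="side" else 1.8),0,255).astype(np.uint8)[:,:,::-1],None,fx=8,fy=8,interpolation=2))
E
```

```text
time: 22.0
tool_pos: [555.8, -77.0, 23.9]
tcp_rot: [-180.0, 29.8, 166.1]
ft_force: [0.8, -0.8, 0.1]
finger_gap: 30.0
[555.78905657 -77.02584804  23.92148661] [ 0.8403678  -0.81437017  0.13071795] -13.8824463393655 [-12.7  -9.6 131.1  -1.2  28.8 -88. ]
tcp in bay -78.340548037682 0.16034848358678722
```

View pics/zside12.png

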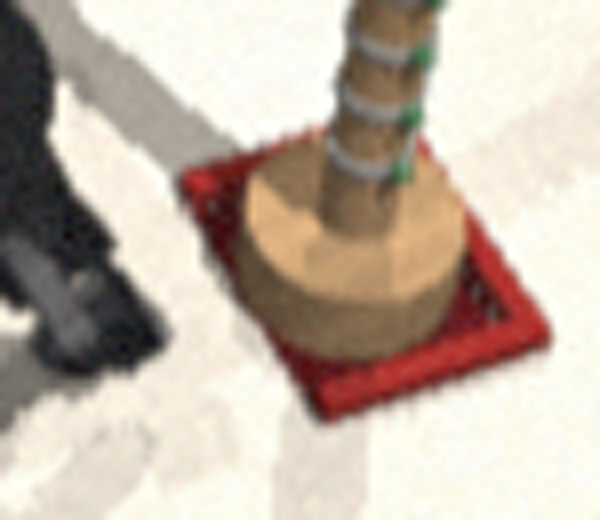

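View pics/ztop12.png

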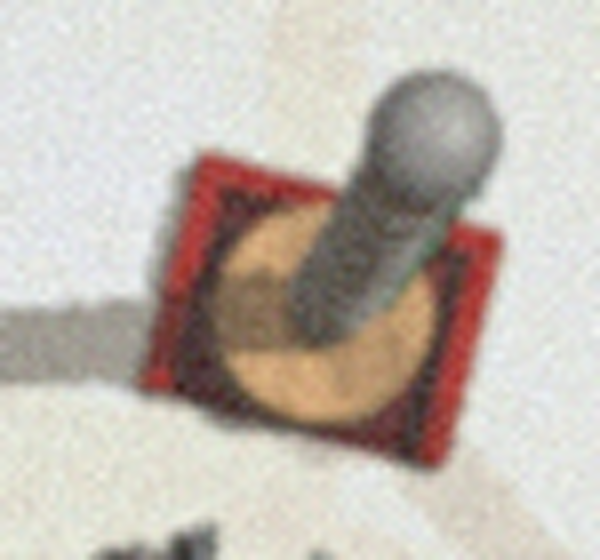

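View pics/l12.png

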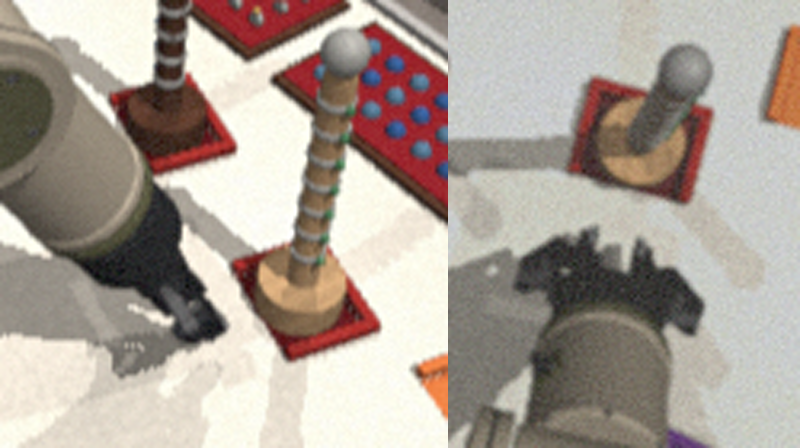

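```bash
python3 - <<'E'
from h import *
t=np.load("top12.npy",allow_pickle=True).item();s=np.load("side12.npy",allow_pickle=True).item()
t0=np.load("top.npy",allow_pickle=True).item()
a=np.radians(-14.2);R=np.array([[np.cos(a),-np.sin(a)],[np.sin(a),np.cos(a)]])
ot=np.array([636.35,-97.6])-4.8*R[:,0]; os=np.array([636.9,-101.3])-4.8*R[:,0]
for n,S,o,uv,z in(("top",t,ot,(350.2,153.6),30),("topball",t,ot,(363.7,131.6),256),("side",s,os,(340+355/8-.4,190+218/8-.4),30),("sideball",s,os,(397.7,146.2),256)):
    p=plane(S,[uv],z)[0]; print(n,p,(p-o)@R)
for nm,(x0,y0,x1,y1) in dict(calc=(410,180,475,255),box=(150,185,188,222),dark=(240,95,295,160)).items():
    A=t0["frame"][y0:y1,x0:x1].mean(2).astype(np.float32);B=t["frame"][y0:y1,x0:x1].mean(2).astype(np.float32); print(nm,cv2.phaseCorrelate(A,B))
E
```

```text
top [632.60932508 -96.50089989] [0.90400272 0.14790231]
topball [632.55748367 -95.57463729] [0.62652625 1.0331462 ]
side [631.44722223 -99.42125345] [-0.94704046  0.48373544]
sideball [ 629.19148676 -101.25262587] [-2.68460354 -1.84502861]
calc ((0.050225184826146574, 0.48226573495452385), 1.0314598655700684)
box ((0.04413707945819212, -0.0077730480332078855), 0.9626609778404236)
dark ((-0.0009399593694645603, -0.1090090917285238), 0.9467557273529194)
```

```bash
python3 -c "
from bench import *
print(sense()['ft_force'],hand_in())"
```

```text
the job is handed in; nothing more can be done
[-0.73011718 -0.56351588 -0.08065895] None
```

I pushed the light tower into the empty red bay with the fingers 30 mm apart and the tool tilted 30° back to stay clear of the post. The first push brought it diagonally onto the bay's axis. The second slid it straight in, until the push force jumped from about 5 N to 17 N against the back lip. Then I backed the arm off and handed the job in at about 22 s.

**Position:** My last pictures put the tower at about x −1 to +1 mm and y 0 to +0.5 mm in the bay frame, measured at the foot. Measured at the ball, it is x −2.7 to +0.6 mm and y −1.8 to +1.0 mm. The tower looks upright, and the fingers are clear with no force beyond sensor noise.

**Disagreements:** The two cameras differ by 3 to 4 mm in absolute y, so I judged the tower against the bay within each view.

**Other items:** In the top view the ring box and dark tower show no meaningful movement. The calculator shows a shift of about 0.5 pixel (about 1 mm). The arm never came near it, so I take that as image noise.

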